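# Seat a key-steel bar in the filing jig and lock its bridge clamp

## Task

Make the steel bar fast in the filing jig: push it gently along its channel until it sits fully home against the red end stop, then squeeze in both orange release tabs of the clamp knob and, keeping them squeezed, turn the knob clockwise (seen from above) until the foot bears on the bar and you feel a turning moment of about a quarter of a newton metre on the knob. Then let go, so that the tabs spring out into their toothed ring and hold the bar clamped; do not over-tighten, do not crush the tabs or ram the stop, and leave the other things on the bench where they are.

Things in the scene. Friction and masses are not known exactly. Their poses are not given: they have to be found in the camera images.
- bed: Filing jig, fixed: steel plate 240 x 100 x 15 mm with a channel along its +x. Origin on the bench straight below the knob's axis; plate from x -155 to +85 mm, 50 mm to either side. Two guide rails (tops 27 mm above the bench, inner faces 14 mm either side of the middle line) from x -53 to +62 mm, the plate is bare nearer the robot. A red end stop closes the channel at x +62 mm.
- stop (a point): Centre of the red stop's face that looks down the channel, 23 mm above the bench (stop 60 mm wide, top 39 mm above the bench). Its +x axis is the channel's: the direction in which to push the bar.
- bar: Loose bar of bright key steel, 150 x 25 x 16 mm, 0.36 to 0.57 kg, lying in the channel on the plate (top 31 mm above the bench), its far end 22 to 48 mm short of the stop. Origin at the centre of its underside, x along it towards the stop. It has 1.5 mm play on each side and drags with 1.5 to 4 N. When home its near end is 88 mm from the knob's axis. Push it with no more than 30 N.
- bar_far_end (a point): Centre of the bar's end face that has to meet the stop.
- bar_near_end (a point): Centre of the bar's end face nearest the robot, the one to push on; 23 mm above the bench.
- clamp: Blue bridge clamp fixed over the channel: bridge 34 x 92 mm, top 73 mm above the bench, on it a toothed steel ring 62 mm across, top 84 mm above the bench. Origin on the plate's top below the knob's axis; axes as the bed's. A rubber foot under the bridge goes down 6 mm per rad of knob turn. Its stud is set differently each time, unmeasured: it meets the bar at a knob angle of 0.15 to 1.0 rad.
- knob (a joint): Angle (rad) of the black clamp knob (48 mm across, vertical axis, top 126 mm above the bench), 0 to 1.8, growing clockwise from above as the foot goes down. Starts in a tooth gap at 0 or 0.14. Friction 0.02 N m; once the foot bears the moment rises by some 0.6 N m per rad. With the tabs in, a loaded knob runs back if let go; on release it settles to the nearest tooth gap (0.14 rad apart).
- knob_grip (a point): Point on the knob's axis at mid-height of the tabs, 105 mm above the bench. Clamping force is about 170 N per N m of moment held on the knob: 0.25 N m gives about 43 N, and the teeth may shift this by up to 8 N as they settle on release. Well clamped is 29 to 54 N after release; over 65 N spoils the bar.
- tab_a (a joint): Travel (m) of one orange release tab: 0 when out (locked in the ring), 0.004 when pushed fully in towards the axis; clear of the teeth from 2.5 mm on. Spring 11 N when out, 15 N fully in. Each tab is a flat pad 16 mm wide and 24 mm high.
- tab_b (a joint): Travel (m) of the opposite tab, the same. Both must be in before the knob will turn: a pinch of 20 to 30 N across the two pushes them fully in; no more than 45 N on each.
- tab_a_face (a point): Centre of tab a's outer flat face, 29 mm from the knob's axis when out, 105 mm above the bench; on the bed's +y side with the knob at 0. The faces are 58 mm apart when out, 50 mm when squeezed in, reach from 93 to 117 mm above the bench and are clear all round. Pinch along the line between them; it turns with the knob.
- tab_b_face (a point): Centre of tab b's outer flat face, opposite tab a's.
- file: Bystander: file with a red handle, 235 mm long, lying on the bench. Origin under its middle.
- spanner: Bystander: steel spanner, 200 mm long, lying on the bench.
- spare_bar: Bystander: shorter bar of the same steel, 110 x 25 x 16 mm, on the bench to the left (+y) of the jig. Not to be used.
- scraper: Bystander: reddish abrasive stick 95 x 11 x 9 mm on the bench to the right of the jig.
- nut: Bystander: steel nut, 34 mm across, 14 mm high, on the bench to the right of the jig.
Not all that is in view belongs to the job. Leave any green look-alike of the bar alone.

How it is judged:
By the outcome, as a careful person would: the job done as asked, in the order asked, and still so for the second after the job is handed in, with the robot touching nothing.
It also fails if it takes over 64 s, if anything falls off the work surface, if the arm or the gripper's body presses on something with over 40 N, if the wrist force passes 120 N, or if a joint passes its speed limit or range.

## Robot

A 6-joint arm with a two-finger parallel gripper is mounted at the origin on the work surface. World frame = base frame: x ahead of the robot, y to its left, z up, the work surface at z = 0. Lengths are in m, angles in rad, forces in N, time in s.
With the tool pointing down it reaches from about 0.3 to 0.775 m from the base axis. Payload 14.6 kg.
Tool frame: the origin (TCP) lies midway between the tips of the shut fingers; the grasp point (between the pads) lies 19 mm behind it; z points along the fingers, y is the line along which they close (so a half turn about z gives the same grasp; the last joint's range is limited). The gripper opens to 94 mm and grips with 3 to 60 N. Pads are 16 mm wide; open, the fingers measure 119 mm over their backs; the gripper's body (75 mm by 177 mm) begins 78 mm behind the grasp point.
Start: joints at [-1.408, 0.3, 1.521, -0, 1.321, -0.067], TCP at [0.125, -0.536, 0.205] pointing down, gripper open.
Joint ranges: [-3.03, 3.03], [-0.79, 2.21], [0.23, 2.52], [-1.04, 4.18], [0, 3.07], [-2.55, 2.55]. Speed limits (rad/s): [2.22, 2.22, 2.57, 3.14, 3.14, 3.14].

## Interface

Orientations are given as [roll, pitch, yaw] about the fixed x, y, z axes, in that order (R = Rz(yaw) Ry(pitch) Rx(roll)).
In Python, from station import telemetry, optics, ctrl gives the robot as it stands.
- The arm moves only by the tool carry_out, never from a script. Its argument "plan" is a list that holds one entry, the list of rows, each a list of 7 numbers: the shift along the tool's x, y, z in mm, then the turn, a rotation vector about the tool's x, y, z in rad, then the finger opening in mm, from 0 to 94. A call has 1 to 20 rows; each row shifts and turns the commanded pose from where the row before left it, along the tool's axes as they then stand; what a row does not reach is not made up. A row lasts 1/12 s, in which the tool goes at most 41.7 mm and 7.16 degrees, less where a joint would pass 70% of its speed; a pose out of reach is approached as far as the arm can. A call with a gripper value outside its range is refused whole. The fingers move at their own pace and stop on an object; "squeeze" is the grip in N (left out, the last holds). Time passes only in rows, so rows that do not move let the fingers close. It gives the time, the measured TCP pose, the force, the opening and the grip force at its end, in the units of the state.
- telemetry.get_obs(): the state, without advancing time (a new reading comes with each control period).
- optics.camera(name): name is "scene" or "top"; returns a dict with "pixels" (400x640x3 uint8, red, green, blue), "intrinsics" (3x3 intrinsics, pixels), "dist_coeffs" ([k1, k2, p1, p2, k3] as OpenCV has them; the pictures are not rectified), "origin" and "rotation" of the camera in the world. Camera axes: x right, y down, z forward; pixel columns grow to the right and rows downward; lengths in m; the calibration is good to about 2 mm. A picture is of the moment at which its call begins. There is no depth.
- ctrl.hand_in(): hands the job in; it is judged then, once.
The state is a dict: "time_s": time; "qpos": joint angles; "joint_vel": joint speeds; "tau": joint torques, N m; "ee_pos": TCP position; "eef_rot": TCP orientation; "force": force on the tool from outside, world axes, zero at the start; "moment": the same for the moment, N m; "grip_width": finger opening in m; "grip_force": force on a finger pad.
Only numpy, scipy, OpenCV 4.12 (cv2) and the standard library are available. Lean on these libraries where they do the work, as an engineer would, in place of code of your own. Each camera call takes 0.05 s, during which the arm holds its last target. There are 200 camera calls.

## Working session

There is one attempt and no reset: what is moved stays moved. The work goes in short steps, Python scripts to look and compute and a tool call to move; the robot and the scene stay as the last step left them, time stands still between calls to the robot, and variables do not carry over. Pictures are saved under pics/ and viewed, at most 10 in all, crops included, and the job is handed in when it is done.

Besides the shell and the picture viewer there is one more tool, called after "Request:" as name(argument=value, ...) on one line, values as JSON. carry_out: Moves the arm, as the interface text tells. Its arguments: {"type":"object","properties":{"plan":{"type":"array","items":{"type":"array","items":{"type":"array","items":{"type":"number"}}}},"squeeze":{"type":"number"}},"required":["plan"]}

```bash
mkdir -p pics; ls; python3 - <<'E'
from station import telemetry, optics
import cv2, pickle
o=telemetry.get_obs(); print(o)
d={}
for n in("scene","top"):
    c=optics.camera(n); d[n]=c; cv2.imwrite(f"pics/{n}0.png",c["pixels"][:,:,::-1])
    print(n,c["intrinsics"],c["dist_coeffs"],c["origin"],c["rotation"])
pickle.dump(d,open("cams.pkl","wb"))
E
```

```text
pics
{'time_s': 0.0, 'qpos': array([-1.40761532e+00,  3.00484400e-01,  1.52159039e+00,  2.30427254e-05,
        1.32070854e+00, -6.66081466e-02]), 'joint_vel': array([-0.0004517 ,  0.0006458 , -0.00195352, -0.00185346, -0.00149926,
        0.00114661]), 'tau': array([-7.56595600e-04, -5.31811345e+01, -3.52733552e+01,  7.07883644e-02,
        2.44344230e-02, -8.98818666e-05]), 'ee_pos': array([ 0.12522957, -0.53527703,  0.2048751 ]), 'eef_rot': array([-3.14040611e+00, -1.01519239e-04,  2.29783380e-01]), 'force': array([ 0.0666286 , -0.2344613 ,  0.90426629]), 'moment': array([ 0.04179477,  0.00561409, -0.01127617]), 'grip_force': 0.0, 'grip_width': 0.09399593461727287}
scene [[449.36415372   0.         319.10313766]
 [  0.         449.36415372 199.11817161]
 [  0.           0.           1.        ]] [-0.03086643  0.          0.          0.          0.        ] [ 1.11537716 -0.23203059  0.95237883] [-2.51823251  0.00921644  1.18894854]
top [[402.44112794   0.         314.86006816]
 [  0.         402.44112794 192.92322954]
 [  0.           0.           1.        ]] [-0.03724679  0.          0.          0.          0.        ] [ 0.44876107 -0.00785103  1.16004542] [-3.05707197 -0.00833483 -1.55311022]
```

View pics/scene0.png

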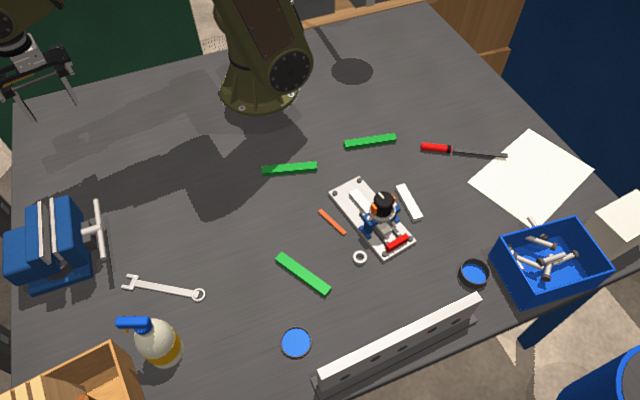

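View pics/top0.png

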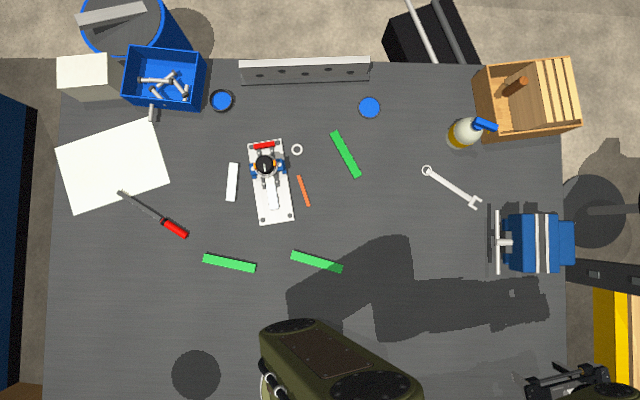

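Scene shows the jig around (375,218) with the knob at (384,200) and the red stop at (398,242). In the top view the knob is at (265,164), the stop at (264,145) and the bar's near end at about (274,208). I'll enlarge both.

```bash
python3 - <<'E'
import cv2
a=cv2.imread("pics/top0.png")[130:230,225:325]; cv2.imwrite("pics/top0c.png",cv2.resize(a,None,fx=6,fy=6,interpolation=cv2.INTER_CUBIC))
a=cv2.imread("pics/scene0.png")[170:270,315:435]; cv2.imwrite("pics/scene0c.png",cv2.resize(a,None,fx=6,fy=6,interpolation=cv2.INTER_CUBIC))
E
```

```text
(no output)
```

View pics/top0c.png

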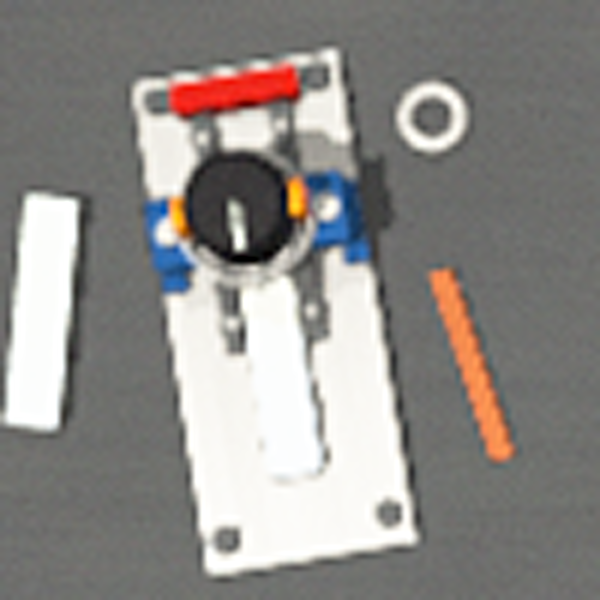

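View pics/scene0c.png

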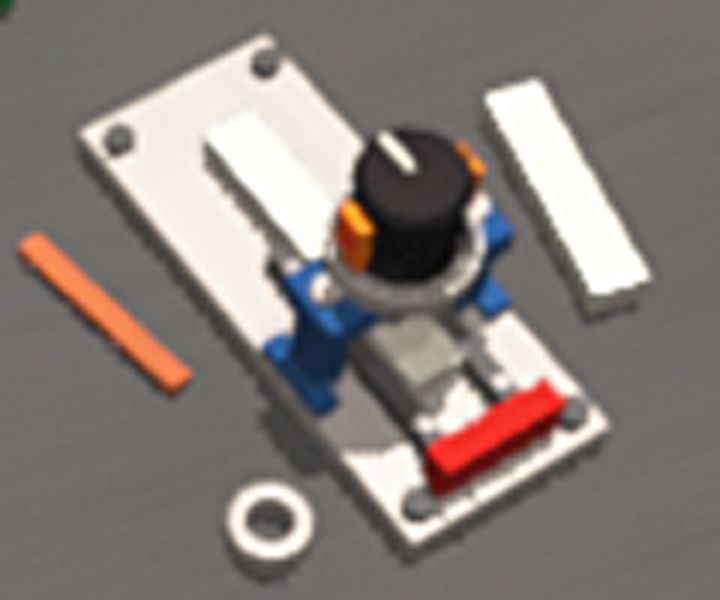

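```bash
cat > h.py <<'E'
import numpy as np, cv2, pickle
from scipy.spatial.transform import Rotation as R
from scipy.optimize import least_squares
cams=pickle.load(open("cams.pkl","rb"))
def proj(n,P):
    c=cams[n]; r=np.asarray(c["rotation"])
    M=(R.from_euler("xyz",r) if r.size==3 else R.from_matrix(r)).as_matrix().T
    return cv2.projectPoints(np.atleast_2d(P).astype(float),cv2.Rodrigues(M)[0],-M@c["origin"],c["intrinsics"],np.array(c["dist_coeffs"]))[0][:,0]
def ray(n,p,z):
    return least_squares(lambda q:proj(n,[q[0],q[1],z])[0]-p,[.5,0]).x
def crop(p,x0,y0,f=6): return (np.array(p,float)+.5)/f-.5+[x0,y0]
def bed2w(s,P):
    P=np.atleast_2d(P).astype(float); c,t=np.cos(s[2]),np.sin(s[2])
    return np.c_[s[0]+c*P[:,0]-t*P[:,1],s[1]+t*P[:,0]+c*P[:,1],P[:,2]]
E
python3 - <<'E'
from h import *
B=np.array([[85,50,15],[85,-50,15],[-155,-50,15],[-155,50,15],[0,0,126]])/1e3
T=crop([(133,88),(338,50),(418,540),(207,575),(238,207)],225,130)
S=crop([(608,425),(410,547),(82,135),(268,38),(415,172)],315,170)
for name,obs in(("top",[("top",T)]),("scene",[("scene",S)]),("both",[("top",T),("scene",S)])):
    f=lambda s:np.concatenate([(proj(n,bed2w(s,B))-o).ravel() for n,o in obs])
    r=least_squares(f,[.5,.1,.1]); print(name,r.x.round(4),r.fun.round(1))
s=r.x
def tobed(q): d=np.array(q)-s[:2]; c,t=np.cos(s[2]),np.sin(s[2]); return (np.array([c*d[0]+t*d[1],-t*d[0]+c*d[1]])*1e3).round(1)
print("bar near",tobed(ray("top",crop((299,477),225,130),.031)),tobed(ray("scene",crop((228,125),315,170),.031)))
print("stop top face mid",tobed(ray("top",crop((237,110),225,130),.039)))
for n,a,b,x in(("top",(179,217),(297,197),(225,130)),("scene",(355,240),(470,158),(315,170))):
    print("tabs",n,tobed(ray(n,crop(a,*x),.114)),tobed(ray(n,crop(b,*x),.114)))
for n,a,b,x in(("top",(235,200),(240,250),(225,130)),("scene",(413,168),(382,135),(315,170))):
    print("mark",n,tobed(ray(n,crop(a,*x),.126)),tobed(ray(n,crop(b,*x),.126)))
E
```

```text
top [0.6106 0.1188 0.1836] [-0.  -0.6  0.   0.1  0.   0.6  0.4  0.5 -0.4 -0.6]
scene [0.6157 0.1177 0.1788] [ 0.6  0.5  0.3  0.  -0.6 -0.7 -0.1 -0.7 -0.2  0.6]
both [0.6131 0.1184 0.1807] [ 0.2 -1.5  0.3 -0.7  0.1 -0.3  0.4 -0.4 -0.2 -1.5  0.4 -0.5  0.1 -1.
 -0.8 -1.5 -0.4 -1.4 -0.4 -0.4]
bar near [-1.181e+02 -1.000e-01] [-110.9   -2. ]
stop top face mid [56.8  1.5]
tabs top [-2.2 27.2] [ -1.8 -25. ]
tabs scene [  8.2 -31.6] [ 1.1 28.3]
mark top [-0.8  0.8] [-22.7   2. ]
mark scene [-0.6  0.7] [-19.4   0.1]
```

Jig pose is about (0.613, 0.1185) with yaw 0.181, and both views agree to a few mm. The knob is at 0, and the bar's near end is at bed x ≈ -115. I'll move with shut fingers to behind the bar.

Request:
carry_out(plan=[[[23.95,-26.63,0,0,0,0,0],[23.95,-26.63,0,0,0,0,0],[23.95,-26.63,0,0,0,0,0],[23.95,-26.63,0,0,0,0,0],[23.95,-26.63,0,0,0,0,0],[23.95,-26.63,0,0,0,0,0],[23.95,-26.63,0,0,0,0,0],[23.95,-26.63,0,0,0,0,0],[23.95,-26.63,0,0,0,0,0],[23.95,-26.63,0,0,0,0,0],[23.95,-26.63,0,0,0,0,0],[23.95,-26.63,0,0,0,0,0],[23.95,-26.63,0,0,0,0,0],[23.95,-26.63,0,0,0,0,0],[23.95,-26.63,0,0,0,0,0],[23.95,-26.63,0,0,0,0,0],[23.95,-26.63,0,0,0,0,0],[23.95,-26.63,0,0,0,0,0],[23.95,-26.63,0,0,0,0,0],[23.95,-26.63,0,0,0,0,0]]], squeeze=25)

```text
time_s: 1.77
ee_pos: [0.4707, 0.0941, 0.2052]
eef_rot: [-3.142, 0.0, 0.23]
force: [0.6, -1.5, 0.2]
grip_width: 0.0002
grip_force: 0.0
```

Request:
carry_out(plan=[[[0,0,0,0,0,-0.12,0],[0,0,0,0,0,-0.12,0],[0,0,0,0,0,-0.12,0],[0,0,0,0,0,-0.12,0],[0,0,0,0,0,-0.12,0],[0,0,0,0,0,-0.12,0],[0,0,0,0,0,-0.12,0],[0,0,0,0,0,-0.12,0],[0,0,0,0,0,-0.12,0],[0,0,0,0,0,-0.12,0],[0,0,0,0,0,-0.12,0],[0,0,0,0,0,-0.12,0],[0,0,0,0,0,-0.12,0],[0,0,0,0,0,-0.12,0],[0,0,0,0,0,-0.12,0],[0,0,0,0,0,-0.12,0],[0,0,0,0,0,-0.12,0],[0,0,0,0,0,-0.12,0]]])

```text
time_s: 3.27
ee_pos: [0.4702, 0.0922, 0.2052]
eef_rot: [-3.141, -0.0, 2.396]
force: [0.4, -0.3, 0.5]
grip_width: 0.0004
grip_force: 0.0
```

Request:
carry_out(plan=[[[0,0,0,0,0,-0.12,0],[0,0,0,0,0,-0.12,0],[0,0,0,0,0,-0.12,0],[0,0,0,0,0,-0.12,0],[0,0,0,0,0,-0.12,0],[0,0,0,0,0,-0.12,0],[0,0,0,0,0,-0.12,0],[0,0,0,0,0,-0.093,0],[0,0,0,0,0,0,0],[0,0,0,0,0,0,0]]])

```text
time_s: 4.1
ee_pos: [0.4703, 0.0922, 0.2053]
eef_rot: [3.142, -0.0, -2.963]
force: [-0.1, 0.7, -0.2]
grip_width: 0.0003
grip_force: 0.0
```

Request:
carry_out(plan=[[[0,0,30,0,0,0,0],[0,0,30,0,0,0,0],[0,0,30,0,0,0,0],[0,0,30,0,0,0,0],[0,0,25,0,0,0,0],[0,0,18,0,0,0,0],[0,0,10,0,0,0,0],[0,0,6,0,0,0,0],[0,0,4,0,0,0,0],[0,0,0,0,0,0,0],[0,0,0,0,0,0,0]]])

```text
time_s: 5.02
ee_pos: [0.4708, 0.0922, 0.0232]
eef_rot: [-3.142, 0.001, -2.961]
force: [-0.1, -1.0, 0.6]
grip_width: 0.0005
grip_force: 0.0
```

```bash
python3 - <<'E'
from station import telemetry, optics
import cv2
o=telemetry.get_obs(); print(o["ee_pos"],o["force"])
c=optics.camera("top")["pixels"][:,:,::-1]
d=optics.camera("scene")["pixels"][:,:,::-1]
cv2.imwrite("pics/p1.png",cv2.hconcat([cv2.resize(c[130:230,225:325],(400,400)),cv2.resize(d[170:270,320:420],(400,400))]))
E
```

```text
[0.47084162 0.09223628 0.02321081] [-0.09407703 -0.99991515  0.59619384]
```

View pics/p1.png

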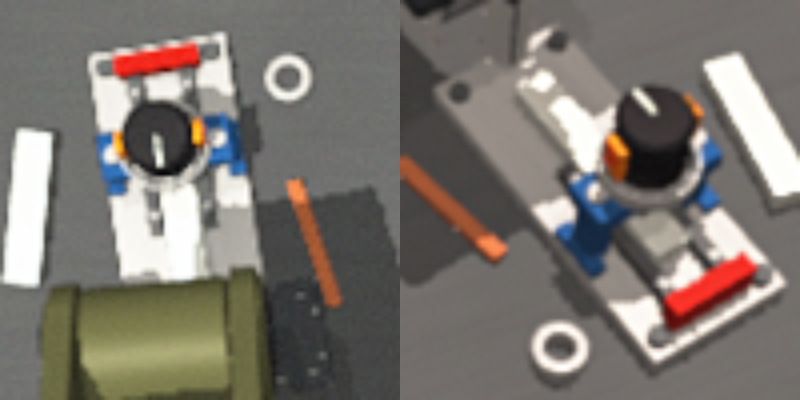

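The fingers stand right behind the bar, in line with the channel, at mid-height. Knob and bystanders are unmoved. Now I'll push in stages.

Request:
carry_out(plan=[[[-3,0,0,0,0,0,0],[-3,0,0,0,0,0,0],[-3,0,0,0,0,0,0],[-2,0,0,0,0,0,0],[-1.5,0,0,0,0,0,0],[-1.5,0,0,0,0,0,0],[-1.5,0,0,0,0,0,0],[-1.5,0,0,0,0,0,0],[-1.5,0,0,0,0,0,0],[-1.5,0,0,0,0,0,0],[-1.5,0,0,0,0,0,0],[-1.5,0,0,0,0,0,0],[-1.5,0,0,0,0,0,0],[-1.5,0,0,0,0,0,0],[-1.5,0,0,0,0,0,0],[-1.5,0,0,0,0,0,0],[-1.5,0,0,0,0,0,0],[-1.5,0,0,0,0,0,0]]])

```text
time_s: 6.62
ee_pos: [0.502, 0.098, 0.0224]
eef_rot: [-3.142, -0.0, -2.96]
force: [-1.9, 0.2, -0.5]
grip_width: 0.0006
grip_force: 1.4
```

Request:
carry_out(plan=[[[-1.5,0,0,0,0,0,0],[-1.5,0,0,0,0,0,0],[-1,0,0,0,0,0,0],[-1,0,0,0,0,0,0]]])

```text
time_s: 6.95
ee_pos: [0.5068, 0.0988, 0.0224]
eef_rot: [3.142, -0.0, -2.96]
force: [-2.5, -0.0, -0.0]
grip_width: 0.0002
grip_force: 1.2
```

Force of about 2.5 N means the bar is sliding. I'll continue in small steps.

Request:
carry_out(plan=[[[-1,0,0,0,0,0,0],[-1,0,0,0,0,0,0],[-1,0,0,0,0,0,0],[-1,0,0,0,0,0,0],[-1,0,0,0,0,0,0],[-0.7,0,0,0,0,0,0],[-0.7,0,0,0,0,0,0],[-0.7,0,0,0,0,0,0]]])

```text
time_s: 7.62
ee_pos: [0.5138, 0.1001, 0.0224]
eef_rot: [3.142, 0.0, -2.96]
force: [-1.3, -0.4, -1.1]
grip_width: 0.0008
grip_force: 0.9
```

Request:
carry_out(plan=[[[-0.5,0,0,0,0,0,0],[-0.5,0,0,0,0,0,0],[-0.5,0,0,0,0,0,0]]])

```text
time_s: 7.87
ee_pos: [0.5152, 0.1004, 0.0224]
eef_rot: [-3.142, -0.0, -2.96]
force: [-1.5, -0.5, -1.9]
grip_width: 0.0005
grip_force: 0.9
```

Request:
carry_out(plan=[[[-0.5,0,0,0,0,0,0],[-0.5,0,0,0,0,0,0]]])

```text
time_s: 8.03
ee_pos: [0.5162, 0.1006, 0.0224]
eef_rot: [3.142, -0.0, -2.96]
force: [-1.8, -0.7, -1.6]
grip_width: 0.0003
grip_force: 0.9
```

Request:
carry_out(plan=[[[-0.5,0,0,0,0,0,0],[-0.5,0,0,0,0,0,0]]])

```text
time_s: 8.2
ee_pos: [0.5172, 0.1008, 0.0224]
eef_rot: [3.142, -0.0, -2.96]
force: [-1.5, -0.8, -1.8]
grip_width: 0.0005
grip_force: 0.9
```

Request:
carry_out(plan=[[[-0.5,0,0,0,0,0,0],[-0.5,0,0,0,0,0,0]]])

```text
time_s: 8.37
ee_pos: [0.5177, 0.1008, 0.0224]
eef_rot: [3.142, -0.001, -2.96]
force: [-8.9, -1.9, 4.5]
grip_width: 0.0006
grip_force: 4.5
```

Request:
carry_out(plan=[[[-0.5,0,0,0,0,0,0],[0,0,0,0,0,0,0]]])

```text
time_s: 8.53
ee_pos: [0.5177, 0.1008, 0.0224]
eef_rot: [3.142, -0.003, -2.96]
force: [-9.8, -2.0, 5.8]
grip_width: 0.0005
grip_force: 5.1
```

The bar met the stop: force rose to 10 N and motion ended. That places the jig origin at about (0.6121, 0.1181), within 1 mm of the camera fit. I'll back off, rise, and go over the knob while opening.

Request:
carry_out(plan=[[[2,0,0,0,0,0,0],[5,0,0,0,0,0,0],[10,0,0,0,0,0,0],[0,0,-15,0,0,0,0],[0,0,-30,0,0,0,0],[0,0,-35,0,0,0,94],[0,0,-35,0,0,0,94],[0,0,-30,0,0,0,94],[0,0,-15,0,0,0,94],[-15,0,0,0,0,0,94],[-30,0,0,0,0,0,94],[-30,0,0,0,0,0,94],[-25,0,0,0,0,0,94],[-11,0,0,0,0,0,94],[0,0,0,0,0,0,94],[0,0,0,0,0,0,94]]])

```text
time_s: 9.87
ee_pos: [0.6108, 0.1179, 0.182]
eef_rot: [3.142, -0.0, -2.96]
force: [0.1, -0.1, 0.6]
grip_width: 0.0703
grip_force: 0.0
```

```bash
python3 - <<'E'
from station import telemetry
import numpy as np
o=telemetry.get_obs(); print(o["ee_pos"],o["eef_rot"],o["force"],o["moment"],o["grip_width"],o["qpos"])
y=o["eef_rot"][2]; d=np.array([.6123,.1182])-o["ee_pos"][:2]
print("to knob, tool xy mm:",1e3*np.array([d@[np.cos(y),np.sin(y)],d@[np.sin(y),-np.cos(y)]]))
E
```

```text
[0.61084244 0.11790254 0.18202592] [ 3.14158093e+00 -3.00043706e-04 -2.96036931e+00] [ 0.14076444 -0.13054413  0.58012288] [ 0.12512892 -0.19478877 -0.01580431] 0.07033611077546736 [ 1.31807513e-01  4.79635347e-01  1.32827759e+00 -3.19971209e-06
  1.33397998e+00 -1.62021140e+00]
to knob, tool xy mm: [-1.4873024   0.02988359]
```

Request:
carry_out(plan=[[[-1.5,0,0,0,0,0,94],[0,0,0,0,0,0,94],[0,0,0,0,0,0,94],[0,0,0,0,0,0,94],[0,0,20,0,0,0,94],[0,0,20,0,0,0,94],[0,0,20,0,0,0,94],[0,0,15,0,0,0,94],[0,0,10,0,0,0,94],[0,0,5,0,0,0,94],[0,0,3,0,0,0,94],[0,0,0,0,0,0,94],[0,0,0,0,0,0,94]]])

```text
time_s: 10.95
ee_pos: [0.613, 0.1183, 0.0903]
eef_rot: [-3.142, 0.001, -2.96]
force: [-0.8, -0.7, 0.9]
grip_width: 0.0941
grip_force: 0.0
```

```bash
python3 - <<'E'
from station import telemetry, optics
import cv2
o=telemetry.get_obs(); print(o["ee_pos"],o["force"],o["moment"],o["grip_width"])
d=optics.camera("scene")["pixels"][:,:,::-1]
c=optics.camera("top")["pixels"][:,:,::-1]
cv2.imwrite("pics/p2.png",cv2.hconcat([cv2.resize(d[160:260,320:420],(400,400),interpolation=cv2.INTER_CUBIC),cv2.resize(c[120:220,215:315],(400,400),interpolation=cv2.INTER_CUBIC)]))
E
```

```text
[0.61296089 0.11828724 0.09028961] [-0.81852318 -0.65809041  0.88556743] [ 0.05262638 -0.15534717  0.04319805] 0.09410622378867607
```

View pics/p2.png

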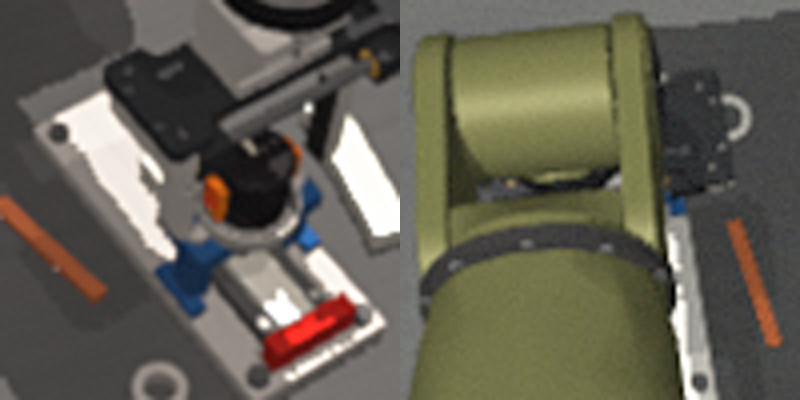

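The bar now reaches the red stop with no gap, and the fingers straddle the knob. Closing gently on the tabs.

Request:
carry_out(plan=[[[0,0,0,0,0,0,56],[0,0,0,0,0,0,56],[0,0,0,0,0,0,56],[0,0,0,0,0,0,56],[0,0,0,0,0,0,56],[0,0,0,0,0,0,56],[0,0,0,0,0,0,56],[0,0,0,0,0,0,56]]], squeeze=26)

```text
time_s: 11.72
ee_pos: [0.6126, 0.1183, 0.0895]
eef_rot: [3.142, -0.0, -2.96]
force: [-1.9, 1.7, 1.7]
grip_width: 0.0561
grip_force: 11.5
```

Request:
carry_out(plan=[[[0,0,0,0,0,0,46],[0,0,0,0,0,0,46],[0,0,0,0,0,0,46],[0,0,0,0,0,0,46],[0,0,0,0,0,0,46],[0,0,0,0,0,0,46]]], squeeze=26)

```text
time_s: 12.22
ee_pos: [0.6125, 0.1188, 0.0896]
eef_rot: [3.141, 0.0, -2.96]
force: [-2.7, 5.0, 2.6]
grip_width: 0.0486
grip_force: 26.0
```

```bash
cat > st.py <<'E'
from station import telemetry
import numpy as np
o=telemetry.get_obs(); y=o["eef_rot"][2]; f=o["force"]
print(o["time_s"],o["ee_pos"].round(4),o["eef_rot"].round(4),"F",f.round(1),"M",o["moment"].round(3),"w",o["grip_width"],"g",o["grip_force"])
print("tool Fxy",f[0]*np.cos(y)+f[1]*np.sin(y),f[0]*np.sin(y)-f[1]*np.cos(y))
E
python3 st.py
```

```text
12.2167 [0.6125 0.1188 0.0896] [ 3.1408e+00  1.0000e-04 -2.9602e+00] F [-2.7  5.   2.6] M [ 0.802  0.293 -0.026] w 0.04856241913227145 g 25.990745723247528
tool Fxy 1.7289440718037064 5.406862677471095
```

Tabs are in (48.6 mm, 26 N). I'll recentre 0.6 mm along the pinch line, then start turning clockwise.

Request:
carry_out(plan=[[[0,0.6,0,0,0,0,46],[0,0,0,0,0,0,46],[0,0,0,0,0,0.03,46],[0,0,0,0,0,0.03,46],[0,0,0,0,0,0.03,46],[0,0,0,0,0,0.03,46],[0,0,0,0,0,0,46]]])

```text
time_s: 12.8
ee_pos: [0.6125, 0.1189, 0.0896]
eef_rot: [3.141, 0.0, -3.082]
force: [-2.9, 2.4, 3.5]
grip_width: 0.0491
grip_force: 26.0
```

```bash
python3 st.py
```

```text
12.8 [0.6125 0.1189 0.0896] [ 3.1414e+00  1.0000e-04 -3.0818e+00] F [-2.9  2.4  3.5] M [0.497 0.354 0.025] w 0.04906260615493514 g 25.99382758140564
tool Fxy 2.7857750905561995 2.5480367453474413
```

Request:
carry_out(plan=[[[0,0,0,0,0,0.04,46],[0,0,0,0,0,0.04,46],[0,0,0,0,0,0.04,46],[0,0,0,0,0,0.04,46],[0,0,0,0,0,0.04,46],[0,0,0,0,0,0.04,46],[0,0,0,0,0,0,46]]])

```text
time_s: 13.38
ee_pos: [0.6125, 0.1191, 0.0896]
eef_rot: [3.141, 0.0, 2.962]
force: [-2.2, 3.9, 4.1]
grip_width: 0.0489
grip_force: 26.0
```

```bash
python3 st.py
```

```text
13.3833 [0.6125 0.1191 0.0896] [3.1411e+00 2.0000e-04 2.9620e+00] F [-2.2  3.9  4.1] M [0.715 0.32  0.008] w 0.04894109194079346 g 25.995716750621796
tool Fxy 2.9027829504166442 3.4233313431244325
```

Request:
carry_out(plan=[[[0,0,0,0,0,0.04,46],[0,0,0,0,0,0.04,46],[0,0,0,0,0,0.04,46],[0,0,0,0,0,0.04,46],[0,0,0,0,0,0.04,46],[0,0,0,0,0,0,46]]])

```text
time_s: 13.88
ee_pos: [0.6126, 0.1193, 0.0897]
eef_rot: [3.141, 0.0, 2.763]
force: [-2.4, 5.6, 4.7]
grip_width: 0.0488
grip_force: 26.0
```

```bash
python3 st.py
```

```text
13.8833 [0.6126 0.1193 0.0897] [3.1408e+00 2.0000e-04 2.7626e+00] F [-2.4  5.6  4.7] M [0.898 0.252 0.003] w 0.048814398966767765 g 25.99727600812912
tool Fxy 4.2881590767699205 4.3047814673935765
```

Request:
carry_out(plan=[[[0.4,0.4,0,0,0,0,46],[0,0,0,0,0,0.04,46],[0,0,0,0,0,0.04,46],[0,0,0,0,0,0.04,46],[0,0,0,0,0,0.04,46],[0,0,0,0,0,0,46]]])

```text
time_s: 14.38
ee_pos: [0.6126, 0.1194, 0.0896]
eef_rot: [3.141, 0.001, 2.603]
force: [1.4, 4.3, 3.2]
grip_width: 0.0489
grip_force: 26.0
```

```bash
python3 st.py
```

```text
14.3833 [0.6126 0.1194 0.0896] [3.1409e+00 7.0000e-04 2.6026e+00] F [1.4 4.3 3.2] M [ 0.688 -0.146 -0.028] w 0.04887631012248534 g 25.990625023841858
tool Fxy 0.9951682910253836 4.415341751180168
```

Request:
carry_out(plan=[[[0,0,0,0,0,0.04,46],[0,0,0,0,0,0.04,46],[0,0,0,0,0,0.04,46],[0,0,0,0,0,0.04,46],[0,0,0,0,0,0,46]]])

```text
time_s: 14.8
ee_pos: [0.6127, 0.1196, 0.0897]
eef_rot: [3.141, 0.001, 2.443]
force: [2.4, 5.5, 3.6]
grip_width: 0.0488
grip_force: 26.0
```

```bash
python3 st.py; python3 - <<'E'
from station import optics
import cv2
d=optics.camera("scene")["pixels"][:,:,::-1]
cv2.imwrite("pics/p3.png",cv2.resize(d[160:260,320:440],None,fx=5,fy=5,interpolation=cv2.INTER_CUBIC))
E
```

```text
14.8 [0.6127 0.1196 0.0897] [3.1406e+00 7.0000e-04 2.4435e+00] F [2.4 5.5 3.6] M [ 0.853 -0.489  0.066] w 0.04877828021021202 g 25.987443923950195
tool Fxy 1.7079722810734077 5.70723262170266
```

View pics/p3.png

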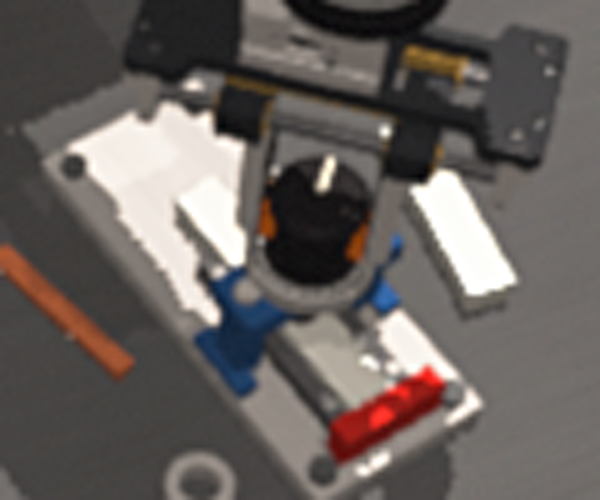

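The knob turns with the fingers (mark has swung round), both tabs are in, and the bar stays at the stop. The moment may be starting to rise.

Request:
carry_out(plan=[[[0,0,0,0,0,0.05,46],[0,0,0,0,0,0.05,46],[0,0,0,0,0,0,46],[0,0,0,0,0,0,46]]])

```text
time_s: 15.18
ee_pos: [0.6127, 0.1196, 0.0897]
eef_rot: [3.14, 0.001, 2.346]
force: [2.2, 4.8, 3.1]
grip_width: 0.0484
grip_force: 26.0
```

```bash
python3 st.py
```

```text
15.1833 [0.6127 0.1196 0.0897] [3.1404e+00 6.0000e-04 2.3459e+00] F [2.2 4.8 3.1] M [ 0.874 -0.565  0.161] w 0.04843323587124978 g 25.98688781261444
tool Fxy 1.9002916366434321 4.874776197511524
```

Request:
carry_out(plan=[[[0,0,0,0,0,0,46]]])

```text
time_s: 15.27
ee_pos: [0.6127, 0.1196, 0.0897]
eef_rot: [3.14, 0.001, 2.346]
force: [2.8, 5.7, 3.4]
grip_width: 0.0487
grip_force: 26.0
```

```bash
python3 st.py
```

```text
15.2667 [0.6127 0.1196 0.0897] [3.1404e+00 5.0000e-04 2.3463e+00] F [2.8 5.7 3.4] M [ 0.927 -0.581  0.111] w 0.04869551661461666 g 25.986718833446503
tool Fxy 2.156849472062688 6.001678197713024
```

Request:
carry_out(plan=[[[0,0,0,0,0,0.05,46],[0,0,0,0,0,0.05,46],[0,0,0,0,0,0,46],[0,0,0,0,0,0,46]]])

```text
time_s: 15.6
ee_pos: [0.6127, 0.1197, 0.0896]
eef_rot: [3.14, 0.0, 2.246]
force: [3.0, 5.3, 2.6]
grip_width: 0.0484
grip_force: 26.0
```

```bash
cat > avg.py <<'E'
from station import telemetry, optics
import numpy as np
m=[];f=[]
for i in range(12):
    o=telemetry.get_obs(); m.append(o["moment"][2]); f.append(o["force"]); optics.camera("top")
print(o["time_s"],"angle",2*np.pi-2.9602-o["eef_rot"][2]%(2*np.pi),"Mz",np.mean(m),np.std(m),"F",np.mean(f,0),o["grip_width"],o["grip_force"])
E
python3 avg.py
```

```text
16.15 angle 1.0765694768260463 Mz 0.16695346447819925 0.020133535470850818 F [3.01079946 5.77339419 2.54820506] 0.04871925078085568 25.987330377101898
```

Request:
carry_out(plan=[[[0,0,0,0,0,0.05,46],[0,0,0,0,0,0.05,46],[0,0,0,0,0,0,46],[0,0,0,0,0,0,46]]])

```text
time_s: 16.53
ee_pos: [0.6128, 0.1197, 0.0897]
eef_rot: [3.14, 0.0, 2.146]
force: [4.0, 5.8, 2.2]
grip_width: 0.0485
grip_force: 26.0
```

```bash
python3 avg.py
```

```text
17.0833 angle 1.1765606466918421 Mz 0.24825158721083537 0.018906358020900453 F [4.17186133 5.87434824 2.4967343 ] 0.04853200246948843 25.988869071006775
```

Moment is 0.248 N m at 1.177 rad, the nearest tooth gap being 1.12, which should hold about 35 N. I'll relieve the side force slightly, recheck, then let go slowly.

Request:
carry_out(plan=[[[0.3,0.6,0,0,0,0,46],[0,0,0,0,0,0,46],[0,0,0,0,0,0,46]]])

```text
time_s: 17.38
ee_pos: [0.6128, 0.1198, 0.0897]
eef_rot: [3.141, 0.0, 2.144]
force: [2.3, 1.6, 5.1]
grip_width: 0.0488
grip_force: 26.0
```

```bash
python3 avg.py
```

```text
17.9333 angle 1.1799680073834695 Mz 0.25743909498605977 0.028312810410717808 F [2.39819251 1.91068887 5.0561389 ] 0.04850175969921417 25.98730444908142
```

Request:
carry_out(plan=[[[0,0,0,0,0,-0.02,46],[0,0,0,0,0,0,46],[0,0,0,0,0,0,50],[0,0,0,0,0,0,52],[0,0,0,0,0,0,53],[0,0,0,0,0,0,54],[0,0,0,0,0,0,55],[0,0,0,0,0,0,56],[0,0,0,0,0,0,57],[0,0,0,0,0,0,57]]])

```text
time_s: 18.82
ee_pos: [0.6125, 0.1199, 0.0894]
eef_rot: [-3.141, -0.0, 2.163]
force: [1.8, 1.1, 5.9]
grip_width: 0.0569
grip_force: 8.3
```

```bash
python3 avg.py
```

```text
19.3667 angle 1.160136277370729 Mz 0.4592777038160025 0.019226749607821832 F [0.24002145 0.63857863 4.73115252] 0.05707916690677135 8.824144899845123
```

Request:
carry_out(plan=[[[0,0,0,0,0,0,60],[0,0,0,0,0,0,65],[0,0,0,0,0,0,75],[0,0,0,0,0,0,88],[0,0,0,0,0,0,94],[0,0,0,0,0,0,94],[0,0,0,0,0,0,94],[0,0,0,0,0,0,94]]])

```text
time_s: 20.08
ee_pos: [0.6126, 0.1199, 0.0894]
eef_rot: [-3.142, -0.0, 2.163]
force: [0.2, 0.4, 0.4]
grip_width: 0.0939
grip_force: 0.0
```

```bash
python3 avg.py
```

```text
20.6333 angle 1.1601545303055092 Mz 0.00032126710504125935 0.030827479746523435 F [ 0.02740164  0.02909711 -0.11155776] 0.09348236693743854 0.0
```

The teeth pulled toward the lower gap as the pads let go, as intended. Retracting and looking.

Request:
carry_out(plan=[[[0,0,-5,0,0,0,94],[0,0,-15,0,0,0,94],[0,0,-25,0,0,0,94],[0,0,-30,0,0,0,94],[0,0,-30,0,0,0,94],[0,0,-15,0,0,0,94],[-5,-30,0,0,0,0,94],[-5,-30,0,0,0,0,94],[-5,-30,0,0,0,0,94],[-5,-30,0,0,0,0,94],[-5,-30,0,0,0,0,94],[-5,-30,0,0,0,0,94],[-5,-30,0,0,0,0,94],[-5,-20,0,0,0,0,94],[0,0,0,0,0,0,94],[0,0,0,0,0,0,94]]])

```text
time_s: 22.02
ee_pos: [0.444, -0.0421, 0.2102]
eef_rot: [3.141, 0.001, 2.161]
force: [-0.3, 0.0, 1.1]
grip_width: 0.0943
grip_force: 0.0
```

```bash
python3 - <<'E'
from station import optics
import cv2
k=dict(fx=4,fy=4,interpolation=cv2.INTER_CUBIC)
c=optics.camera("top")["pixels"][130:230,225:325,::-1]; d=optics.camera("scene")["pixels"][170:270,325:425,::-1]
cv2.imwrite("pics/p4.png",cv2.hconcat([cv2.resize(c,None,**k),cv2.resize(d,None,**k)]))
E
python3 st.py
```

```text
22.1167 [ 0.4445 -0.0413  0.2098] [3.1411e+00 3.0000e-04 2.1629e+00] F [-0.2 -0.1 -0.9] M [-0.048 -0.185 -0.042] w 0.09402647805277328 g 0.0
tool Fxy 0.06429769577100475 -0.2250688714057326
```

View pics/p4.png

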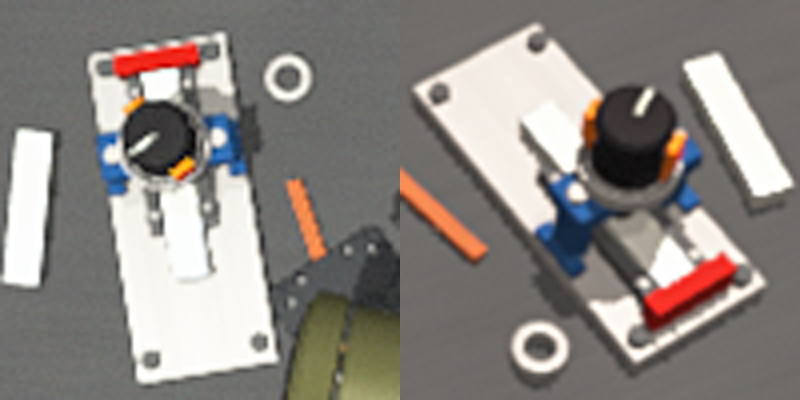

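The bar is at the stop and both tabs are out. The mark runs from (160,135) to (135,152), about 65° of knob turn, which matches the 1.12 rad gap. Bystanders are unmoved, so I'm handing in.

```bash
python3 -c "
from station import ctrl
print(ctrl.hand_in())"
```

```text
the job is handed in; nothing more can be done
None
```

Job handed in at about 22 s: the bar was pushed home at about 10 N, the knob turned clockwise to about 0.25 N m and released into the 1.12 rad tooth gap, with an estimated 35 N clamping force (not measured) and the other things unmoved in the last pictures.

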